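# Wind the die's knock-out key and take out the formed blank

### The job

Wind the brass winged key on the sloping front of the forming die clockwise, a part turn at a time, until it comes up firm against its stop and the knock-out has pushed the formed brass blank up out of its cavity. Then lift the blank out and set it down, dome up, in the middle of the round white soldering turntable without dropping it. Leave the key fully wound and all the other things on the bench where they are.

Things in the scene. Friction and masses are not known exactly. Their poses are not given: they have to be found in the camera images.
- key_grip (a point): centre of the flat brass wings of the key on the die's sloping front. Wings 46 wide (this frame's x), 9 thick (y), 24 high (z, 12 either side). z is the key's axis, out of the sloping face, leaning 32 degrees from vertical to the die's -x side; the face lies 42 mm below this point along z, with a collar 26 in diameter, 7 high. The frame turns with the key; a half turn gives the same grasp.
- key (a joint): winding angle of the key, rad; grows as it is turned clockwise seen from outside, looking down on the wings (right-handed about key_grip's -z). Hard stop at 4.8 (fully wound). Turns stiffly against a spring (0.13 to 0.25 N m); an inner brake holds it where it is let go. The knock-out meets the blank after about 1.4 rad and then lifts it 14 mm in step with the key.
- die_mouth (a point): centre of the mouth of the round cavity in the flat dark steel top of the die: diameter 42, at 60 above the bench. z up; axes as the die's.
- die: forming die bolted to the bench: green base plate 200 x 140 x 12; dark steel block 120 (x) x 110 (y), top at 60, its centre 30 mm to +x; green sloping key housing 70 wide at its -x side. Origin at the centre of the base's underside; key wings' centre at (-77, 0, 88), cavity mouth at (30, 0, 60).
- blank: formed brass blank in the die's cavity: round, diameter 40, 16 high, upright wall for the lower 12 mm, domed above, about 90 g. Origin at the centre of its flat underside, z up through the dome. Key unwound: its dome is 1 mm below the die's top. Key fully wound: its underside is 3 mm below the die's top, 13 mm stand proud.
- turntable: round soldering turntable, fixed: steel pan 132 in diameter with a white ceramic disc 120 in diameter on it. Origin at the centre of its foot; the disc's top is 40 above the bench.
- turntable_top (a point): centre of the turntable's white top face, 40 above the bench; z up.
- bench_block: bench block: square steel slab 75 x 75 x 26 high, loose; origin at the centre of its underside
- jar: small amber jar with red cap, diameter 44, 60 high, loose; origin at the centre of its underside
- bowl: blue ceramic bowl, diameter 90, 35 high, loose; origin at the centre of its underside
- screwdriver: blue-handled screwdriver 150 long lying on the bench, about 25 high, loose; x axis along it
- ring_clamp: wooden ring clamp 110 x 26 x 24 high lying on the bench, loose; x axis along it
- pliers: small pliers with red handles 130 x 55 x 12 high lying on the bench, loose; x axis towards the jaws
- hammer: hammer 220 long lying on the bench, loose; x axis towards its head
There are look-alikes about, which are no part of the job. Leave any brown look-alike of the turntable alone.

How it is judged:
On the way, in this order (a step that is already met when the one before it is completed fails the run):
1. the key is wound to its stop (value of joint key above 4.55 rad), for 0.2 s.
2. the blank is lifted clear of the die (z of blank in the frame of die above 0.07 m), for 0.1 s.
At the end, for the whole second after the job is handed in: The key is still wound (at least 4.45 of 4.8 rad), and the blank rests still, dome up and flat (within 0.12 rad) on the turntable's white top, its centre within 20 mm of the turntable's centre (value of joint key above 4.45 rad and horizontal distance between blank and turntable_top below 0.02 m and z of blank in the frame of turntable_top between -0.004 and 0.004 m and angle between blank's own z axis and vertical below 0.12 rad and linear speed of blank below 0.02 m/s); the robot touches nothing.
It fails at once if the blank is dropped (falls free faster than 0.6 m/s, a drop of about 2 cm) (linear speed of blank above 0.6 m/s and contact force between the fingers and blank below 0.1 N).
It fails at once if another thing on the bench (bench block, jar, bowl, screwdriver, ring clamp, pliers, hammer) is moved by more than 3 cm (distance of any of bench_block, jar, bowl, screwdriver, ring_clamp, pliers, hammer from where it was at the start of the episode above 0.03 m).
It also fails if it takes over 72 s, if anything falls off the work surface, if the arm or the gripper's body presses on something with over 40 N, if the wrist force passes 120 N, or if a joint passes its speed limit or range.

### The arm

A 7-joint arm with a two-finger parallel gripper is mounted at the origin on the work surface. World frame = base frame: x ahead of the robot, y to its left, z up, the work surface at z = 0. Lengths are in m, angles in rad, forces in N, time in s.
With the tool pointing down it reaches from about 0.425 to 0.875 m from the base axis. Payload 4.7 kg.
Tool frame: the origin (TCP) lies midway between the tips of the shut fingers; the grasp point (between the pads) lies 19 mm behind it; z points along the fingers, y is the line along which they close (so a half turn about z gives the same grasp; the last joint's range is limited). The gripper opens to 85 mm and grips with 20 to 120 N. Pads are 22 mm wide; open, the fingers measure 114 mm over their backs; the gripper's body (76 mm by 85 mm) begins 54 mm behind the grasp point. The pads swing forward as they close: fully open they stand 13 mm farther back than shut.
Start: joints at [1.211, 0.321, -0.07, 1.45, 0.023, 1.371, -0.057], TCP at [0.237, -0.605, 0.231] pointing down, gripper open.
Joint ranges: [-2.86, 2.86], [-0.3, 2.09], [-1.38, 1.24], [0.06, 2.45], [-1.56, 4.7], [0.09, 2.05], [-2.69, 2.69]. Speed limits (rad/s): [2.57, 2.57, 3.14, 3.14, 3.14, 3.14, 3.14].

### API

Orientations are given as a unit quaternion [x, y, z, w].
In Python, from bench import env gives the robot as it stands.
- The arm moves only by the tool drive_tool, never from a script. Its arguments are lists of equal length, an entry for each row: "rotation": the turn, a rotation vector about the tool's x, y, z normalised to -1 to 1, where 1 is 90 degrees, a list of three; "travel": the shift along the tool's x, y, z normalised to -1 to 1, where 1 is 0.3 m, a list of three; "hand": the finger opening in mm, from 0 to 85.4. A call has 1 to 12 rows; each row is the pose to reach, as a shift and turn from the pose commanded when the call began, along the tool's axes at that moment; what a row does not reach only later rows make up. A row lasts 1/12 s, in which the tool goes at most 41.7 mm and 7.16 degrees, less where a joint would pass 70% of its speed; a pose out of reach is approached as far as the arm can. A call with a number of a shift or a turn outside -1 to 1 is refused whole. A call with a gripper value outside its range is refused whole. The fingers move at their own pace and stop on an object; "grip_force" is the grip in N (left out, the last holds). Time passes only in rows, so rows that repeat a pose let the fingers close. It gives the time, the measured TCP pose, the force, the opening and the grip force at its end, in the units of the state.
- env.get_obs(): the state, without advancing time (a new reading comes with each control period).
- env.grab_frame(name): name is "scene" or "side" or "wrist"; returns a dict with "color" (400x640x3 uint8, blue, green, red), "fx", "fy", "cx", "cy" (pixels), "rvec" (rotation vector, rad) and "tvec" (3), from world to camera coordinates, as OpenCV has them. Camera axes: x right, y down, z forward; pixel columns grow to the right and rows downward; lengths in m; the calibration is good to about 2 mm. A picture is of the moment at which its call begins. There is no depth.
- env.sign_off(): hands the job in; it is judged then, once.
The state is a dict: "time": time; "qpos": joint angles; "joint_vel": joint speeds; "tau": joint torques, N m; "eef_pos": TCP position; "ee_rot": TCP orientation; "contact_force": force on the tool from outside, world axes, zero at the start; "wrist_torque": the same for the moment, N m; "grip_width": opening from 0.0 (shut) to 1.0 (fully open); "finger_force": force on a finger pad.
Only numpy, scipy, OpenCV 4.12 (cv2) and the standard library are available. Lean on these libraries where they do the work, as an engineer would, in place of code of your own. Each camera call takes 0.05 s, during which the arm holds its last target. There are 200 camera calls.

## Working session

There is one attempt and no reset: what is moved stays moved. The work goes in short steps, Python scripts to look and compute and a tool call to move; the robot and the scene stay as the last step left them, time stands still between calls to the robot, and variables do not carry over. Pictures are saved under pics/ and viewed, at most 12 in all, crops included, and the job is handed in when it is done.

Besides the shell and the picture viewer there is one more tool, called after "Call:" as name(argument=value, ...) on one line, values as JSON. drive_tool: Moves the arm, as the interface text tells. Scaled input: -1 to 1 covers 0.3 m each way for a shift and 90 degrees each way for a turn. Its arguments: {"type":"object","properties":{"rotation":{"type":"array","items":{"type":"array","items":{"type":"number"}}},"travel":{"type":"array","items":{"type":"array","items":{"type":"number"}}},"hand":{"type":"array","items":{"type":"number"}},"grip_force":{"type":"number"}},"required":["rotation","travel","hand"]}

```bash
mkdir -p pics; cat > h.py <<'E'
import numpy as np, cv2
from scipy.spatial.transform import Rotation as R
from bench import env
def grab(n,f=None):
    d=env.grab_frame(n)
    if f: cv2.imwrite('pics/'+f,d['color'])
    return d
def ray(d,u,v):
    Rm=cv2.Rodrigues(np.array(d['rvec'],float))[0]; t=np.array(d['tvec'],float).ravel()
    r=Rm.T@np.array([(u-d['cx'])/d['fx'],(v-d['cy'])/d['fy'],1.]); return -Rm.T@t, r/np.linalg.norm(r)
def onz(d,u,v,z):
    o,r=ray(d,u,v); return o+r*(z-o[2])/r[2]
def tri(d1,p1,d2,p2):
    o1,r1=ray(d1,*p1);o2,r2=ray(d2,*p2)
    s=np.linalg.lstsq(np.c_[r1,-r2],o2-o1,rcond=None)[0]
    a=o1+r1*s[0];b=o2+r2*s[1]; return (a+b)/2,np.linalg.norm(a-b)
def proj(d,P):
    return cv2.projectPoints(np.array([P],float),np.array(d['rvec'],float),np.array(d['tvec'],float),np.array([[d['fx'],0,d['cx']],[0,d['fy'],d['cy']],[0,0,1.]]),None)[0].ravel()
E
python3 - <<'E'
from h import *
np.set_printoptions(precision=4,suppress=True)
a=grab('scene');b=grab('side')
cv2.imwrite('pics/a.png',np.vstack([a['color']])); cv2.imwrite('pics/b.png',b['color'])
import pickle;pickle.dump((a,b),open('ab.pkl','wb'))
for d in(a,b):print(d['fx'],ray(d,320,200))
print(env.get_obs())
E
```

```text
449.5353493334783 (array([1.2738, 0.3666, 1.0799]), array([-0.5585, -0.3135, -0.7679]))
396.2519987722281 (array([0.0398, 0.8701, 0.7706]), array([ 0.39  , -0.7381, -0.5506]))
{'time': 0.1, 'qpos': array([ 1.2111,  0.3218, -0.0701,  1.4515,  0.0226,  1.3708, -0.0569]), 'joint_vel': array([ 0.0016, -0.0018,  0.0007, -0.0035, -0.0023,  0.0003,  0.0023]), 'tau': array([ -0.001 , -49.488 ,  -0.3845, -31.5209,   0.013 ,   0.0075,
        -0.    ]), 'eef_pos': array([ 0.2371, -0.6047,  0.2303]), 'ee_rot': array([ 0.9826,  0.1858, -0.0002, -0.0008]), 'contact_force': array([-0.5028, -0.9932,  0.2639]), 'wrist_torque': array([ 0.0178, -0.0305,  0.0102]), 'finger_force': 0.0, 'grip_width': 0.9999346760266427}
```

View pics/a.png

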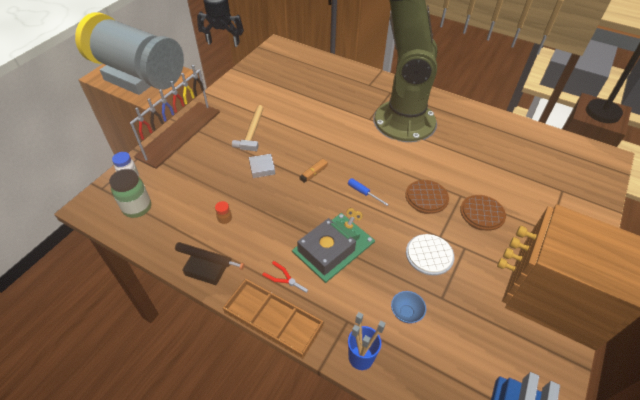

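View pics/b.png

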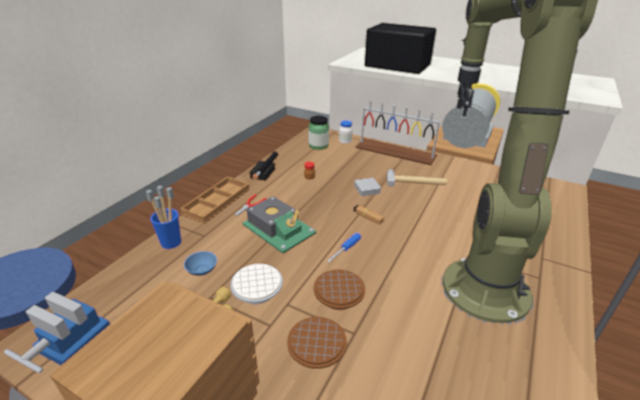

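The scene view shows the die at about (335,243), with the blank at (327,242) and the key at (352,215). The white turntable is at (430,254). In the side view the die is at (278,222) and the turntable at (257,282). Next I'll measure them.

```bash
python3 - <<'E'
from h import *
import pickle
np.set_printoptions(precision=4,suppress=True)
a,b=pickle.load(open('ab.pkl','rb'))
def blob(d,lo,hi,box,big=True):
    x0,y0,x1,y1=box
    m=cv2.inRange(cv2.cvtColor(d['color'],cv2.COLOR_BGR2HSV),np.array(lo),np.array(hi))
    z=np.zeros_like(m);z[y0:y1,x0:x1]=m[y0:y1,x0:x1]
    z=cv2.morphologyEx(z,cv2.MORPH_CLOSE,np.ones((5,5)))
    c=max(cv2.findContours(z,0,1)[0],key=cv2.contourArea);return c
for n,d,bt,bb in(('scene',a,(395,225,465,285),(316,232,338,252)),('side',b,(222,255,292,308),(262,203,282,220))):
    c=blob(d,(0,0,170),(180,60,255),bt);e=cv2.fitEllipse(cv2.convexHull(c));print(n,'tt',e,onz(d,*e[0],.04))
    c=blob(d,(12,90,90),(35,255,255),bb);e=cv2.fitEllipse(c) if len(c)>4 else cv2.minAreaRect(c);print('blank',e,cv2.contourArea(c),onz(d,*e[0],.056))
    c=blob(d,(60,60,30),(95,255,255),(230,190,400,290));h=cv2.approxPolyDP(cv2.convexHull(c),4,True)[:,0]
    for p in h:print(p,onz(d,*p,.012))
cv2.imwrite('pics/c.png',np.hstack([cv2.resize(a['color'][195:285,285:385],(400,360),interpolation=2),cv2.resize(b['color'][185:265,230:330],(400,320),interpolation=2)[:320].__class__(0) if 0 else cv2.resize(b['color'][180:270,230:330],(400,360),interpolation=2)]))
E
```

```text
scene tt ((430.03460693359375, 253.64915466308594), (38.401615142822266, 49.46456527709961), 111.27415466308594) [0.5288 0.2983 0.04  ]
blank ((326.3470764160156, 241.45799255371094), (11.353629112243652, 14.06632137298584), 92.10124206542969) 124.0 [0.6488 0.0384 0.056 ]
[344 216] [0.5143 0.0241 0.012 ]
[373 241] [0.5519 0.139  0.012 ]
[325 281] [0.7359 0.0849 0.012 ]
[293 250] [ 0.6956 -0.0425  0.012 ]
side tt ((256.0527038574219, 281.93426513671875), (37.391441345214844, 52.880699157714844), 79.94007873535156) [0.5212 0.3032 0.04  ]
blank ((271.50164794921875, 210.1181182861328), (6.160012722015381, 11.432435035705566), 85.12220764160156) 53.5 [0.6526 0.0368 0.056 ]
[314 232] [0.5086 0.0208 0.012 ]
[281 251] [0.5495 0.1452 0.012 ]
[244 222] [0.73   0.0833 0.012 ]
[291 212] [ 0.6275 -0.0366  0.012 ]
```

View pics/c.png

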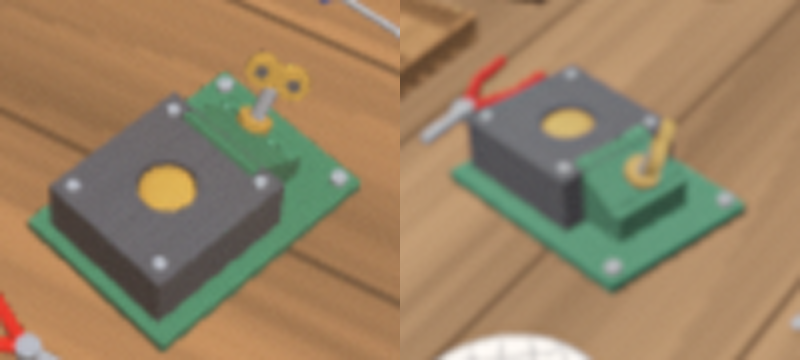

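The zoomed crop shows the wings edge-on in the side view. The wing centre is at about (354,214) in the scene view and (296,214) in the side view. Next I'll work out the die frame and the key pose.

```bash
python3 - <<'E'
from h import *
import pickle
np.set_printoptions(precision=4,suppress=True)
a,b=pickle.load(open('ab.pkl','rb'))
print(tri(a,(354.3,214),b,(295.8,214.2)))
print('mouth',tri(a,(326.5,241.7),b,(271.6,210.5)), onz(a,326.5,241.7,.06),onz(b,271.6,210.5,.06))
# bolts on block top (z~.062): scene and side
for d,ps,o in((a,((73,185),(174,109),(260,181),(159,263)),(285,195)),(b,((486-400,116),(571-400,73),(650-400,121),(564-400,167)),(230,180))):
    P=np.array([onz(d,o[0]+p[0]/4,o[1]+p[1]/4,.062) for p in ps]);print(P,P.mean(0))
th=np.radians(-17.2);Rd=R.from_euler('z',th)
zk=Rd.apply([-np.sin(np.radians(32)),0,np.cos(np.radians(32))])
K=tri(a,(354.3,214),b,(295.8,214.2))[0]
for d,ps in((a,((285+263/4,195+70/4),(285+292/4,195+82/4))),):
    Q=[]
    for p in ps:
        o,r=ray(d,*p);Q.append(o+r*((K-o)@zk)/(r@zk))
    v=Q[1]-Q[0];vl=Rd.inv().apply(v);print('wing dir',v,np.linalg.norm(v),'in die',vl)
    xk=np.array([np.cos(np.radians(32)),0,np.sin(np.radians(32))]);print('angle about zk from die x-ish',np.degrees(np.arctan2(vl[1],vl@xk)))
E
```

```text
(array([0.5471, 0.0676, 0.0923]), np.float64(0.0080709993930882))
mouth (array([0.6501, 0.0396, 0.0572]), np.float64(0.0002892442456587952)) [0.6517 0.0404 0.06  ] [0.6477 0.0431 0.06  ]
[[ 0.6842 -0.0145  0.062 ]
 [ 0.5921  0.0129  0.062 ]
 [ 0.6158  0.0942  0.062 ]
 [ 0.7085  0.0673  0.062 ]] [0.6501 0.04   0.062 ]
[[ 0.7057  0.0689  0.062 ]
 [ 0.6819 -0.0146  0.062 ]
 [ 0.5896  0.0128  0.062 ]
 [ 0.6145  0.0952  0.062 ]] [0.648  0.0406 0.062 ]
wing dir [-0.0064  0.02   -0.0075] 0.022307530637548218 in die [-0.012   0.0172 -0.0075]
angle about zk from die x-ish 129.44269982937035
```

```bash
cat >> h.py <<'E'
np.set_printoptions(precision=4,suppress=True)
YAW=np.radians(-16.4);Rd=R.from_euler('z',YAW)
M=np.array([.649,.0405,.060]);K=np.array([.5464,.0707,.088]);TT=np.array([.525,.3007,.04])
zk=Rd.apply([-np.sin(np.radians(32)),0,np.cos(np.radians(32))]);xk=Rd.apply([np.cos(np.radians(32)),0,np.sin(np.radians(32))])
def keyrot(deg): # tool y at angle deg about zk from xk
    y=R.from_rotvec(zk*np.radians(deg)).apply(xk); z=-zk; return R.from_matrix(np.c_[np.cross(y,z),y,z])
def downrot(deg): # tool y heading deg in world
    y=np.array([np.cos(np.radians(deg)),np.sin(np.radians(deg)),0]);z=np.array([0,0,-1.]);return R.from_matrix(np.c_[np.cross(y,z),y,z])
def plan(P,Rt):
    o=env.get_obs();p=o['eef_pos'];q=R.from_quat(o['ee_rot'])
    print('travel',np.round(q.inv().apply(P-p)/.3,3).tolist(),'rot',np.round((q.inv()*Rt).as_rotvec()/(np.pi/2),3).tolist(),'q',np.round(o['qpos'],2).tolist(),'t',o['time'],'g',o['grip_width'])
E
python3 - <<'E'
from h import *
plan(np.array([.44,-.27,.25]),R.from_quat(env.get_obs()['ee_rot']))
plan(K+.12*zk,keyrot(39))
print((K+.12*zk))
E
```

```text
travel [1.037, -0.792, -0.064] rot [0.0, 0.0, 0.0] q [1.21, 0.32, -0.07, 1.45, 0.02, 1.37, -0.06] t 0.1 g 0.9999346760266427
travel [1.614, -1.849, 0.138] rot [-0.393, 0.045, -0.984] q [1.21, 0.32, -0.07, 1.45, 0.02, 1.37, -0.06] t 0.1 g 0.9999346760266427
[0.4854 0.0887 0.1898]
```

Go halfway first, including half the turn.

Call:
drive_tool(rotation=[[0,0,-0.5],[0,0,-0.5],[0,0,-0.5],[0,0,-0.5],[0,0,-0.5],[0,0,-0.5],[0,0,-0.5],[0,0,-0.5],[0,0,-0.5],[0,0,-0.5],[0,0,-0.5],[0,0,-0.5]], travel=[[0.95,-0.8,-0.1],[0.95,-0.8,-0.1],[0.95,-0.8,-0.1],[0.95,-0.8,-0.1],[0.95,-0.8,-0.1],[0.95,-0.8,-0.1],[0.95,-0.8,-0.1],[0.95,-0.8,-0.1],[0.95,-0.8,-0.1],[0.95,-0.8,-0.1],[0.95,-0.8,-0.1],[0.95,-0.8,-0.1]], hand=[85,85,85,85,85,85,85,85,85,85,85,85])

```text
time: 1.1
eef_pos: [0.4145, -0.2781, 0.261]
ee_rot: [0.837, 0.548, -0.001, 0.0]
contact_force: [0.7, -1.4, 0.1]
grip_width: 0.993
finger_force: 0.0
```

```bash
python3 -c "
from h import *
plan(K+.12*zk,keyrot(39));print(env.get_obs()['eef_pos'])"
```

```text
travel [1.215, -0.272, 0.237] rot [-0.352, -0.1, -0.499] q [0.94, 0.0, -0.4, 1.76, 0.0, 1.38, 0.13] t 1.1 g 0.992551897820491
[ 0.4145 -0.2781  0.261 ]
```

Call:
drive_tool(rotation=[[-0.35,-0.1,-0.5],[-0.35,-0.1,-0.5],[-0.35,-0.1,-0.5],[-0.35,-0.1,-0.5],[-0.35,-0.1,-0.5],[-0.35,-0.1,-0.5],[-0.35,-0.1,-0.5],[-0.35,-0.1,-0.5],[-0.35,-0.1,-0.5],[-0.35,-0.1,-0.5],[-0.35,-0.1,-0.5],[-0.35,-0.1,-0.5]], travel=[[1.0,-0.23,0.1],[1.0,-0.23,0.1],[1.0,-0.23,0.1],[1.0,-0.23,0.1],[1.0,-0.23,0.1],[1.0,-0.23,0.1],[1.0,-0.23,0.1],[1.0,-0.23,0.1],[1.0,-0.23,0.1],[1.0,-0.23,0.1],[1.0,-0.23,0.1],[1.0,-0.23,0.1]], hand=[85,85,85,85,85,85,85,85,85,85,85,85])

```text
time: 2.1
eef_pos: [0.49, 0.0129, 0.2082]
ee_rot: [0.567, 0.79, 0.054, 0.229]
contact_force: [0.5, -2.6, 0.4]
grip_width: 1.0
finger_force: 0.0
```

```bash
python3 -c "
from h import *
plan(K+.12*zk,keyrot(39));print(env.get_obs()['eef_pos'])"
```

```text
travel [0.255, 0.054, 0.004] rot [-0.062, -0.009, -0.035] q [-0.22, -0.3, -0.06, 2.21, 0.35, 0.89, -0.14] t 2.1 g 0.9999442477461014
[0.49   0.0129 0.2082]
```

Call:
drive_tool(rotation=[[-0.06,-0.01,-0.03],[-0.06,-0.01,-0.03],[-0.06,-0.01,-0.03],[-0.06,-0.01,-0.03],[-0.06,-0.01,-0.03],[-0.06,-0.01,-0.03]], travel=[[0.25,0.05,0.07],[0.25,0.05,0.07],[0.25,0.05,0.07],[0.25,0.05,0.07],[0.25,0.05,0.07],[0.25,0.05,0.07]], hand=[85,85,85,85,85,85])

```text
time: 2.6
eef_pos: [0.4943, 0.0797, 0.1728]
ee_rot: [0.542, 0.795, 0.083, 0.261]
contact_force: [0.7, -0.3, 0.5]
grip_width: 0.997
finger_force: 0.0
```

```bash
python3 -c "
from h import *
plan(K+.09*zk,keyrot(39))
d=grab('wrist','w1.png');print(proj(d,K),proj(d,M),ray(d,320,200))
import pickle;pickle.dump(d,open('w1.pkl','wb'))"
```

```text
travel [0.017, 0.012, 0.032] rot [-0.003, -0.001, -0.012] q [-0.21, -0.26, -0.24, 2.28, 0.45, 0.75, -0.36] t 2.6 g 0.9974565044510206
[324.9063 193.3336] [382.9769 213.2379] (array([0.4   , 0.175 , 0.2669]), array([ 0.5676, -0.4331, -0.7002]))
```

View pics/w1.png

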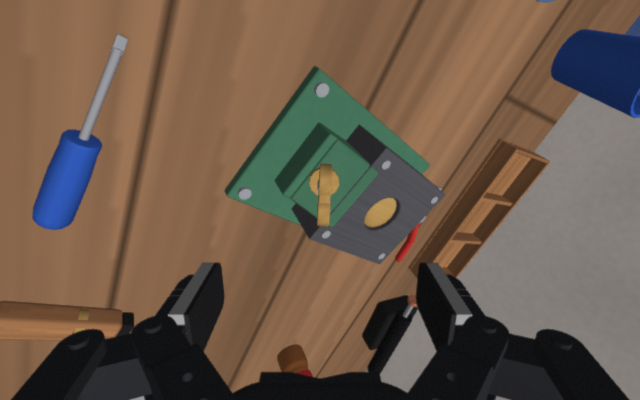

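The wrist view shows the key wings edge-on as a bar from (325,165) to (323,226). My predicted key centre of (325,193) agrees with it.

```bash
python3 -c "
from h import *
import pickle;d=pickle.load(open('w1.pkl','rb'))
m=cv2.inRange(cv2.cvtColor(d['color'],cv2.COLOR_BGR2HSV),np.array((12,110,110)),np.array((35,255,255)));z=m*0;z[160:230,300:345]=m[160:230,300:345]
for v in range(160,230,4):
    u=np.flatnonzero(z[v]);print(v,u.min() if len(u) else 0,u.max() if len(u) else 0,end='; ')
print()
for h in(.012,0):
  Q=[]
  for p in((325.5,166),(323,226)):
    o,r=ray(d,*p);Q.append(o+r*((K+h*zk-o)@zk)/(r@zk))
  v=Q[0]-Q[1];print(np.linalg.norm(v),(Q[0]+Q[1])/2-K-h*zk,np.degrees(np.arctan2(v@np.cross(zk,xk),v@xk)))
for ang in(129,-51,120,140):
  w=R.from_rotvec(zk*np.radians(ang)).apply(xk);print(ang,[proj(d,K+s*.023*w+h*zk) for s in(-1,1) for h in(-.012,.012)])
"
```

```text
160 0 0; 164 0 0; 168 321 331; 172 314 335; 176 311 337; 180 310 338; 184 310 338; 188 311 336; 192 314 333; 196 319 329; 200 319 329; 204 318 329; 208 318 329; 212 318 329; 216 318 329; 220 318 328; 224 318 328; 228 300 301; 
0.04493347444661866 [-0.0008  0.0008 -0.0006] 125.8409755952243
0.047280630806961016 [ 0.0004 -0.0027  0.0007] 125.84097559522424
129 [array([325.1811, 216.1751]), array([325.5421, 228.1453]), array([324.2911, 159.6472]), array([324.588 , 166.8718])]
-51 [array([324.2911, 159.6472]), array([324.588 , 166.8718]), array([325.1811, 216.1751]), array([325.5421, 228.1453])]
120 [array([320.6833, 215.9212]), array([320.6334, 227.8707]), array([329.0395, 159.9266]), array([329.7967, 167.1767])]
140 [array([330.6558, 215.5907]), array([331.5175, 227.5161]), array([318.5178, 160.3025]), array([318.255 , 167.5852])]
```

```bash
python3 -c "
from h import *
plan(K-.016*zk,keyrot(36))"
```

```text
travel [0.016, 0.013, 0.386] rot [-0.003, -0.001, 0.021] q [-0.21, -0.26, -0.24, 2.28, 0.45, 0.75, -0.36] t 2.65 g 0.9912845967641067
```

Call:
drive_tool(rotation=[[0,0,0.02],[0,0,0.02],[0,0,0.02],[0,0,0.02],[0,0,0.02],[0,0,0.02],[0,0,0.02],[0,0,0.02]], travel=[[0.016,0.013,0.1],[0.016,0.013,0.2],[0.016,0.013,0.28],[0.016,0.013,0.34],[0.016,0.013,0.38],[0.016,0.013,0.386],[0.016,0.013,0.386],[0.016,0.013,0.386]], hand=[85,85,85,85,85,85,85,85])

```text
time: 3.32
eef_pos: [0.5542, 0.0696, 0.0746]
ee_rot: [0.553, 0.787, 0.087, 0.259]
contact_force: [0.6, 0.8, 0.3]
grip_width: 0.998
finger_force: 0.0
```

Call:
drive_tool(rotation=[[0,0,0],[0,0,0],[0,0,0],[0,0,0],[0,0,0],[0,0,0],[0,0,0],[0,0,0],[0,0,0],[0,0,0]], travel=[[0,0,0],[0,0,0],[0,0,0],[0,0,0],[0,0,0],[0,0,0],[0,0,0],[0,0,0],[0,0,0],[0,0,0]], hand=[30,4,4,4,4,4,4,4,4,4], grip_force=50)

```text
time: 4.15
eef_pos: [0.5534, 0.07, 0.0738]
ee_rot: [0.553, 0.787, 0.087, 0.259]
contact_force: [-5.4, -0.2, 5.0]
grip_width: 0.097
finger_force: 48.9
```

```bash
python3 -c "
from h import *
plan(K-.016*zk,keyrot(36));print(env.get_obs())"
```

```text
travel [-0.007, 0.002, 0.001] rot [-0.003, -0.001, 0.003] q [-0.14, 0.02, -0.25, 2.27, 0.73, 0.52, -0.63] t 4.15 g 0.09668804182535493
{'time': 4.15, 'qpos': array([-0.1409,  0.0186, -0.2484,  2.2701,  0.7323,  0.5226, -0.6254]), 'joint_vel': array([-0.0008,  0.0016, -0.002 ,  0.0003,  0.0007, -0.0005,  0.0011]), 'tau': array([  0.4392, -25.1999,   0.4562, -26.8102,   1.4093,  -1.4679,
        -0.043 ]), 'eef_pos': array([0.5534, 0.07  , 0.0738]), 'ee_rot': array([0.5529, 0.7872, 0.0866, 0.259 ]), 'contact_force': array([-5.4262, -0.1955,  4.9667]), 'wrist_torque': array([-0.0028,  0.9193, -0.1735]), 'finger_force': 48.94524246454239, 'grip_width': 0.09668804182535493}
```

Call:
drive_tool(rotation=[[0,0,0.06],[0,0,0.12],[0,0,0.18],[0,0,0.24],[0,0,0.3],[0,0,0.36],[0,0,0.42],[0,0,0.48],[0,0,0.54],[0,0,0.6],[0,0,0.66],[0,0,0.72]], travel=[[0,0,0],[0,0,0],[0,0,0],[0,0,0],[0,0,0],[0,0,0],[0,0,0],[0,0,0],[0,0,0],[0,0,0],[0,0,0],[0,0,0]], hand=[4,4,4,4,4,4,4,4,4,4,4,4])

```text
time: 5.15
eef_pos: [0.5574, 0.0692, 0.0764]
ee_rot: [0.889, 0.366, 0.215, 0.173]
contact_force: [12.0, -5.6, -0.7]
grip_width: 0.091
finger_force: 48.6
```

```bash
cat > s.py <<'E'
from h import *
o=env.get_obs();q=R.from_quat(o['ee_rot']);y=q.apply([0,1,0])
print('t',o['time'],'ang y',np.degrees(np.arctan2(y@np.cross(zk,xk),y@xk)),'dpos(tool)',q.inv().apply(o['eef_pos']-(K-.016*zk)),'q',o['qpos'],'F',o['contact_force'],'T along tool z',q.inv().apply(o['wrist_torque']),o['grip_width'])
E
python3 s.py
```

```text
t 5.15 ang y -28.840389130764944 dpos(tool) [ 0.0029  0.002  -0.0004] q [-0.1532  0.0185 -0.2318  2.2663  0.736   0.5193 -1.7603] F [12.0079 -5.5604 -0.737 ] T along tool z [-1.5478  0.6726 -0.2001] 0.09115478991068701
```

Call:
drive_tool(rotation=[[0,0,0.06],[0,0,0.12],[0,0,0.18],[0,0,0.24],[0,0,0.3],[0,0,0.36],[0,0,0.42],[0,0,0.48],[0,0,0.48]], travel=[[0,0,0],[0,0,0],[0,0,0],[0,0,0],[0,0,0],[0,0,0],[0,0,0],[0,0,0],[0,0,0]], hand=[4,4,4,4,4,4,4,4,4])

```text
time: 5.9
eef_pos: [0.5584, 0.0662, 0.0776]
ee_rot: [0.961, 0.011, 0.264, 0.083]
contact_force: [13.7, -11.2, 0.6]
grip_width: 0.09
finger_force: 48.8
```

```bash
python3 s.py
```

```text
t 5.9 ang y -72.18617606906865 dpos(tool) [ 0.0048  0.0026 -0.0004] q [-0.1606  0.0175 -0.22    2.2652  0.7375  0.5216 -2.5138] F [ 13.6561 -11.201    0.5923] T along tool z [-1.8045  2.0301  0.0169] 0.09046635677129501
```

Call:
drive_tool(rotation=[[0,0,0],[0,0,0],[0,0,0],[0,0,0],[0,0,0],[0,0,0],[0,0,0],[0,0,0]], travel=[[0,0,0],[0,0,0],[0,0,0],[0,0,0],[0,0,0],[0,0,0],[0,0,0],[0,0,0]], hand=[85,85,85,85,85,85,85,85])

```text
time: 6.57
eef_pos: [0.5536, 0.0703, 0.0736]
ee_rot: [0.962, 0.016, 0.261, 0.082]
contact_force: [-0.4, -0.4, 1.0]
grip_width: 0.996
finger_force: 0.0
```

```bash
python3 s.py; python3 -c "
from h import *
# estimate true axis
p0=np.array([.5534,.07,.0738]);p1=np.array([.5584,.0662,.0776]);D=R.from_rotvec(-zk*np.radians(108.2)).as_matrix()
c=np.linalg.lstsq(np.vstack([np.eye(3)-D,zk]),np.r_[p1-D@p0,zk@p0],rcond=None)[0];print(c,c+.016*zk,(c+.016*zk)-K)
pm=np.array([.5574,.0692,.0764]);D=R.from_rotvec(-zk*np.radians(64.8)).as_matrix();print(c+D@(p0-c),pm)"
```

```text
t 6.5667 ang y -71.73027360386445 dpos(tool) [-0.001  -0.002  -0.0001] q [-0.1634  0.0183 -0.2258  2.2707  0.7315  0.5213 -2.5099] F [-0.4132 -0.3982  0.9697] T along tool z [ 0.1965 -0.4773 -0.0406] 0.9958898237256704
[0.5546 0.0659 0.0752] [0.5464 0.0683 0.0888] [ 0.     -0.0024  0.0008]
[0.5574 0.0692 0.0764] [0.5574 0.0692 0.0764]
```

Call:
drive_tool(rotation=[[0,0,-0.93],[0,0,-0.93],[0,0,-0.93],[0,0,-0.93],[0,0,-0.93],[0,0,-0.93],[0,0,-0.93],[0,0,-0.93],[0,0,-0.93],[0,0,-0.93],[0,0,-0.93],[0,0,-0.93]], travel=[[0,0,0],[0,0,0],[0,0,0],[0,0,0],[0,0,0],[0,0,0],[0,0,0],[0,0,0],[0,0,0],[0,0,0],[0,0,0],[0,0,0]], hand=[85,85,85,85,85,85,85,85,85,85,85,85])

```text
time: 7.57
eef_pos: [0.5537, 0.0701, 0.0737]
ee_rot: [0.704, 0.655, 0.139, 0.235]
contact_force: [-0.3, 0.6, -0.2]
grip_width: 0.995
finger_force: 0.0
```

Call:
drive_tool(rotation=[[0,0,-0.93],[0,0,-0.93],[0,0,-0.93],[0,0,-0.93],[0,0,-0.93],[0,0,-0.93],[0,0,-0.93],[0,0,-0.93],[0,0,-0.93],[0,0,-0.93],[0,0,-0.93],[0,0,-0.93]], travel=[[0,0,0],[0,0,0],[0,0,0],[0,0,0],[0,0,0],[0,0,0],[0,0,0],[0,0,0],[0,0,0],[0,0,0],[0,0,0],[0,0,0]], hand=[85,85,85,85,85,85,85,85,85,85,85,85])

```text
time: 8.57
eef_pos: [0.5537, 0.0701, 0.0737]
ee_rot: [0.087, 0.958, -0.053, 0.268]
contact_force: [0.3, 0.5, -0.3]
grip_width: 0.997
finger_force: 0.0
```

```bash
sed -i 's/K=np.array(\[.5464,.0707,.088\])/K=np.array([.5464,.0683,.0888])/' h.py; python3 s.py; python3 -c "
from h import *
plan(K-.016*zk,keyrot(107.8))"
```

```text
t 8.5667 ang y 95.99200086583622 dpos(tool) [0.002  0.004  0.0003] q [-0.128   0.0196 -0.2609  2.2694  0.733   0.5217  0.4168] F [ 0.35    0.4827 -0.2649] T along tool z [-0.0494  0.5413  0.0155] 0.9968548016718745
travel [-0.007, -0.013, -0.001] rot [0.0, -0.003, -0.131] q [-0.13, 0.02, -0.26, 2.27, 0.73, 0.52, 0.42] t 8.5667 g 0.9968548016718745
```

Call:
drive_tool(rotation=[[0,0,-0.13],[0,0,-0.13],[0,0,-0.13],[0,0,-0.13],[0,0,-0.13],[0,0,-0.13],[0,0,-0.13],[0,0,-0.13],[0,0,-0.13],[0,0,-0.13],[0,0,-0.13],[0,0,-0.13]], travel=[[-0.007,-0.013,0],[-0.007,-0.013,0],[-0.007,-0.013,0],[-0.007,-0.013,0],[-0.007,-0.013,0],[-0.007,-0.013,0],[-0.007,-0.013,0],[-0.007,-0.013,0],[-0.007,-0.013,0],[-0.007,-0.013,0],[-0.007,-0.013,0],[-0.007,-0.013,0]], hand=[85,85,85,30,4,4,4,4,4,4,4,4], grip_force=60)

```text
time: 9.57
eef_pos: [0.5547, 0.0656, 0.0752]
ee_rot: [-0.008, 0.962, -0.08, 0.261]
contact_force: [-2.2, -1.3, 3.3]
grip_width: 0.093
finger_force: 61.0
```

Call:
drive_tool(rotation=[[0,0,0.06],[0,0,0.12],[0,0,0.18],[0,0,0.24],[0,0,0.3],[0,0,0.36],[0,0,0.42],[0,0,0.48],[0,0,0.54],[0,0,0.6],[0,0,0.66],[0,0,0.72]], travel=[[0,0,0],[0,0,0],[0,0,0],[0,0,0],[0,0,0],[0,0,0],[0,0,0],[0,0,0],[0,0,0],[0,0,0],[0,0,0],[0,0,0]], hand=[4,4,4,4,4,4,4,4,4,4,4,4])

```text
time: 10.57
eef_pos: [0.5547, 0.0656, 0.0752]
ee_rot: [0.511, 0.815, 0.073, 0.263]
contact_force: [-2.7, -1.2, 3.6]
grip_width: 0.097
finger_force: 61.2
```

```bash
python3 s.py
```

```text
t 10.5667 ang y 42.3000480789797 dpos(tool) [-0.0003 -0.0001  0.0002] q [-0.1314  0.0155 -0.2462  2.2698  0.7241  0.5187 -0.5023] F [-2.7362 -1.2263  3.6407] T along tool z [ 0.6172  0.1206 -0.2359] 0.09695378636149035
```

Call:
drive_tool(rotation=[[0,0,0.06],[0,0,0.12],[0,0,0.18],[0,0,0.24],[0,0,0.3],[0,0,0.36],[0,0,0.42],[0,0,0.48],[0,0,0.54],[0,0,0.6],[0,0,0.66],[0,0,0.72]], travel=[[0,0,0],[0,0,0],[0,0,0],[0,0,0],[0,0,0],[0,0,0],[0,0,0],[0,0,0],[0,0,0],[0,0,0],[0,0,0],[0,0,0]], hand=[4,4,4,4,4,4,4,4,4,4,4,4])

```text
time: 11.57
eef_pos: [0.5545, 0.0657, 0.0755]
ee_rot: [0.864, 0.423, 0.201, 0.187]
contact_force: [-8.3, -3.9, 10.2]
grip_width: 0.095
finger_force: 244.9
```

Call:
drive_tool(rotation=[[0,0,0.05],[0,0,0.1],[0,0,0.15],[0,0,0.2],[0,0,0.24],[0,0,0.28],[0,0,0.31],[0,0,0.34],[0,0,0.34],[0,0,0.34]], travel=[[0,0,0],[0,0,0],[0,0,0],[0,0,0],[0,0,0],[0,0,0],[0,0,0],[0,0,0],[0,0,0],[0,0,0]], hand=[4,4,4,4,4,4,4,4,4,4])

```text
time: 12.4
eef_pos: [0.5542, 0.066, 0.0759]
ee_rot: [0.936, 0.214, 0.241, 0.141]
contact_force: [-8.6, -14.1, 16.3]
grip_width: 0.098
finger_force: 811.8
```

```bash
python3 s.py
```

```text
t 12.4 ang y -47.678977536735374 dpos(tool) [ 0.      0.     -0.0007] q [-0.1526  0.0145 -0.2387  2.2754  0.7632  0.5261 -2.12  ] F [ -8.5893 -14.1337  16.2789] T along tool z [ -2.3241  -1.581  -20.4752] 0.09812720145844546
```

Call:
drive_tool(rotation=[[0,0,-0.05],[0,0,-0.1],[0,0,-0.1]], travel=[[0,0,0],[0,0,0],[0,0,0]], hand=[4,4,4])

```text
time: 12.65
eef_pos: [0.5543, 0.0659, 0.0758]
ee_rot: [0.92, 0.277, 0.23, 0.155]
contact_force: [-8.9, -9.8, 14.2]
grip_width: 0.097
finger_force: 598.1
```

```bash
python3 s.py; python3 - <<'E'
from h import *
d=grab('scene');e=grab('side')
cv2.imwrite('pics/d.png',np.hstack([cv2.resize(d['color'][195:285,285:385],(400,360),interpolation=2),cv2.resize(e['color'][180:270,230:330],(400,360),interpolation=2)]))
E
```

```text
t 12.65 ang y -39.95379818628968 dpos(tool) [-0.      0.0001 -0.0006] q [-0.1499  0.0145 -0.2378  2.2739  0.7519  0.5244 -1.9718] F [-8.9048 -9.8293 14.2083] T along tool z [ -1.4391  -1.7188 -15.0406] 0.09745448943438659
```

View pics/d.png

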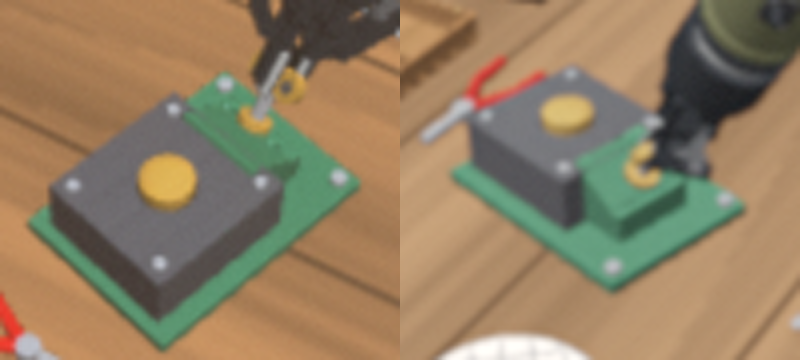

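The blank has risen clearly, at about (327,240) in the scene view. I'll measure how far it stands proud, because the torque built up earlier than I expected.

```bash
python3 - <<'E'
from h import *
t=np.linspace(0,2*np.pi,72)
for n,box in(('scene',(310,225,345,260)),('side',(255,195,290,220))):
    d=grab(n);x0,y0,x1,y1=box
    m=cv2.inRange(cv2.cvtColor(d['color'],cv2.COLOR_BGR2HSV),np.array((12,100,80)),np.array((35,255,255)))[y0:y1,x0:x1]
    ys,xs=np.nonzero(m);print(n,'rows',ys.min()+y0,ys.max()+y0,'cols',xs.min()+x0,xs.max()+x0,'area',len(ys))
    for h in(.0,.007,.010,.013):
        pts=[M+np.array([.02*np.cos(a),.02*np.sin(a),z]) for a in t for z in(0,max(h-.004,0))]+[M+np.array([.013*np.cos(a),.013*np.sin(a),h-.0012]) for a in t]
        P=np.array([proj(d,p) for p in pts]);print(h,P.min(0),P.max(0),cv2.contourArea(cv2.convexHull(P.astype(np.float32))))
E
```

```text
scene rows 225 247 cols 310 333 area 193
0.0 [319.7446 235.0752] [334.2916 247.0877] 137.16395208309405
0.007 [319.7446 234.4474] [334.332  247.0877] 146.43601257074624
0.01 [319.7446 233.8173] [334.3727 247.0877] 155.76039689336903
0.013 [319.7446 233.1849] [334.4134 247.0877] 165.13734213798307
side rows 195 219 cols 255 289 area 189
0.0 [265.2939 206.3724] [278.1249 213.6676] 73.15792042715475
0.007 [265.2288 205.5912] [278.1249 213.6676] 83.29263507085852
0.01 [265.1636 204.808 ] [278.1249 213.6676] 93.46735382988118
0.013 [265.0981 204.0226] [278.1249 213.6676] 103.68244184390642
```

Call:
drive_tool(rotation=[[0,0,-0.05],[0,0,-0.1],[0,0,-0.15],[0,0,-0.2],[0,0,-0.2]], travel=[[0,0,0],[0,0,0],[0,0,0],[0,0,0],[0,0,0]], hand=[4,4,4,4,4])

```text
time: 13.27
eef_pos: [0.5544, 0.0657, 0.0755]
ee_rot: [0.873, 0.403, 0.206, 0.183]
contact_force: [-7.1, -5.5, 9.1]
grip_width: 0.099
finger_force: 278.0
```

```bash
python3 s.py
```

```text
t 13.2667 ang y -24.013270760192675 dpos(tool) [-0.0001  0.0002 -0.0002] q [-0.1449  0.0147 -0.2373  2.2718  0.7361  0.5215 -1.6747] F [-7.1389 -5.4606  9.0885] T along tool z [-0.1245 -1.2805 -6.6839] 0.0992055207934114
```

Call:
drive_tool(rotation=[[0,0,-0.05],[0,0,-0.1],[0,0,-0.1]], travel=[[0,0,0],[0,0,0],[0,0,0]], hand=[4,4,4])

```text
time: 13.52
eef_pos: [0.5545, 0.0656, 0.0753]
ee_rot: [0.842, 0.465, 0.192, 0.196]
contact_force: [-5.2, -3.5, 6.8]
grip_width: 0.092
finger_force: 161.0
```

```bash
python3 s.py
```

```text
t 13.5167 ang y -15.775091787456587 dpos(tool) [-0.0002  0.0002 -0.    ] q [-0.1426  0.0149 -0.2375  2.271   0.7304  0.5202 -1.5239] F [-5.1856 -3.5234  6.7895] T along tool z [ 0.2004 -0.9183 -3.6507] 0.09151330523906624
```

Call:
drive_tool(rotation=[[0,0,0],[0,0,0],[0,0,0],[0,0,0],[0,0,0],[0,0,0],[0,0,0],[0,0,0],[0,0,0],[0,0,0]], travel=[[0,0,0],[0,0,0],[0,0,0],[0,0,0],[0,0,-0.1],[0,0,-0.2],[0,0,-0.3],[0,0,-0.35],[0,0,-0.35],[0,0,-0.35]], hand=[85,85,85,85,85,85,85,85,85,85])

```text
time: 14.35
eef_pos: [0.5023, 0.0819, 0.1654]
ee_rot: [0.846, 0.457, 0.195, 0.193]
contact_force: [0.8, -1.4, 0.0]
grip_width: 0.999
finger_force: 0.0
```

```bash
python3 s.py; python3 -c "
from h import *
d=grab('wrist','w2.png');print(proj(d,K),proj(d,M),ray(d,320,200))
import pickle;pickle.dump(d,open('w2.pkl','wb'))"
```

```text
t 14.35 ang y -16.921510653056085 dpos(tool) [ 0.0009  0.0009 -0.1054] q [-0.1865 -0.2342 -0.2573  2.2721  0.4662  0.7245 -1.3254] F [ 0.8498 -1.3538  0.0228] T along tool z [ 0.5621 -0.1483 -0.039 ] 0.9989275314592662
[319.1433 205.1285] [396.2503 151.4193] (array([0.4715, 0.1723, 0.2983]), array([ 0.3164, -0.4136, -0.8537]))
```

View pics/w2.png

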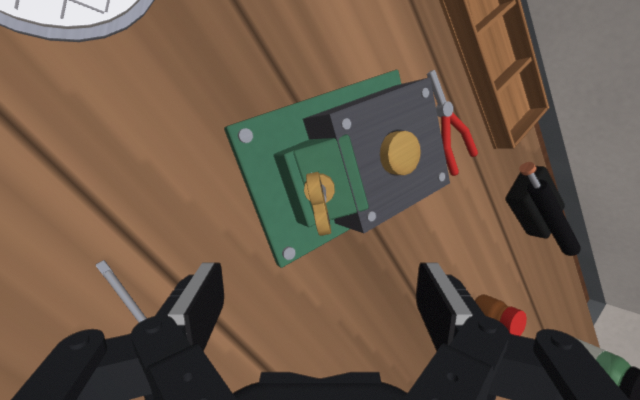

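The wrist view shows the wings from (315,175) to (322,234) and the raised blank at (400,153). Next I'll compute the wing angle and how far the blank stands proud.

```bash
python3 - <<'E'
from h import *
import pickle;d=pickle.load(open('w2.pkl','rb'))
hsv=cv2.cvtColor(d['color'],cv2.COLOR_BGR2HSV)
m=cv2.inRange(hsv,np.array((12,110,100)),np.array((35,255,255)))
z=m*0;z[125:180,375:425]=m[125:180,375:425];c=max(cv2.findContours(z,0,1)[0],key=cv2.contourArea)
print('blank bbox',cv2.boundingRect(c),cv2.contourArea(c))
t=np.linspace(0,2*np.pi,72)
for h in(.007,.009,.010,.011,.012,.013):
    pts=[M+np.array([.02*np.cos(a),.02*np.sin(a),zz]) for a in t for zz in(0,max(h-.004,0))]+[M+np.array([.013*np.cos(a),.013*np.sin(a),h-.0012]) for a in t]
    P=np.array([proj(d,p) for p in pts]);print(h,P.min(0),P.max(0)-P.min(0),cv2.contourArea(cv2.convexHull(P.astype(np.float32))))
for v in range(168,240,5):
    u=np.flatnonzero(m[v,295:345]);print(v,(u.min()+295,u.max()+295) if len(u) else 0,end=' ')
print()
for ang in range(60,131,10):
  w=R.from_rotvec(zk*np.radians(ang)).apply(xk);print(ang,[proj(d,K+s*.023*w+.012*zk).round(0) for s in(-1,1)])
cv2.imwrite('pics/w2c.png',cv2.resize(d['color'][120:250,270:440],None,fx=4,fy=4,interpolation=2))
E
```

```text
blank bbox (383, 131, 37, 44) 1151.0
0.007 [379.4728 129.2287] [34.8595 44.0161] 1219.9070887907874
0.009 [379.4728 129.1167] [36.4361 44.2588] 1292.31975445617
0.01 [379.4728 129.0603] [37.2313 44.3812] 1328.966823596973
0.011 [379.4728 129.0035] [38.0308 44.5043] 1365.9116707851645
0.012 [379.4728 128.9464] [38.8346 44.628 ] 1403.1578772137873
0.013 [379.4728 128.8889] [39.6428 44.7525] 1440.708690332016
168 0 173 (np.int64(312), np.int64(318)) 178 (np.int64(307), np.int64(330)) 183 (np.int64(305), np.int64(333)) 188 (np.int64(304), np.int64(333)) 193 (np.int64(305), np.int64(333)) 198 (np.int64(308), np.int64(330)) 203 (np.int64(312), np.int64(324)) 208 (np.int64(313), np.int64(326)) 213 (np.int64(314), np.int64(326)) 218 (np.int64(315), np.int64(327)) 223 (np.int64(316), np.int64(328)) 228 (np.int64(317), np.int64(329)) 233 (np.int64(319), np.int64(329)) 238 (np.int64(336), np.int64(344)) 
60 [array([312., 241.]), array([327., 180.])]
70 [array([317., 241.]), array([321., 179.])]
80 [array([323., 241.]), array([315., 179.])]
90 [array([329., 240.]), array([309., 180.])]
100 [array([334., 238.]), array([303., 182.])]
110 [array([339., 235.]), array([298., 185.])]
120 [array([343., 232.]), array([294., 189.])]
130 [array([347., 228.]), array([291., 194.])]
```

View pics/w2c.png

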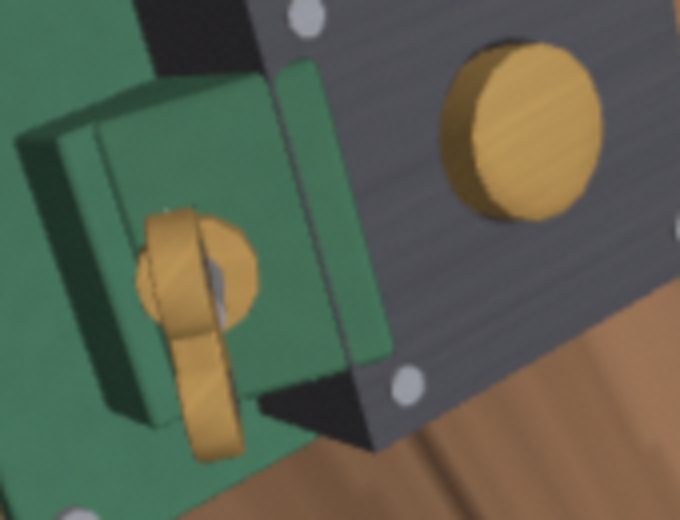

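The blank stands about 13 mm proud: the visible width is about 40 px and I predicted 39.6. The torque climbed hard with the wings holding still, so the key is at its stop. Now to get above the blank.

```bash
python3 -c "
from h import *
plan(M+np.array([0,0,.10]),downrot(-16.4))"
```

```text
travel [0.132, 0.405, 0.279] rot [0.35, -0.051, -0.183] q [-0.19, -0.23, -0.26, 2.27, 0.47, 0.72, -1.33] t 14.4 g 0.9992764876911427
```

Call:
drive_tool(rotation=[[0.35,-0.05,-0.18],[0.35,-0.05,-0.18],[0.35,-0.05,-0.18],[0.35,-0.05,-0.18],[0.35,-0.05,-0.18],[0.35,-0.05,-0.18],[0.35,-0.05,-0.18],[0.35,-0.05,-0.18],[0.35,-0.05,-0.18]], travel=[[0.132,0.405,0.279],[0.132,0.405,0.279],[0.132,0.405,0.279],[0.132,0.405,0.279],[0.132,0.405,0.279],[0.132,0.405,0.279],[0.132,0.405,0.279],[0.132,0.405,0.279],[0.132,0.405,0.279]], hand=[85,85,70,60,60,60,60,60,60], grip_force=30)

```text
time: 15.15
eef_pos: [0.6477, 0.0414, 0.1583]
ee_rot: [0.802, 0.597, 0.0, -0.001]
contact_force: [-0.1, -0.2, 0.4]
grip_width: 0.703
finger_force: 0.0
```

```bash
python3 -c "
from h import *
plan(M+np.array([0,0,.02]),downrot(-16.4))
d=grab('wrist','w3.png')
m=cv2.inRange(cv2.cvtColor(d['color'],cv2.COLOR_BGR2HSV),np.array((12,110,80)),np.array((35,255,255)))
P=proj(d,M+np.array([0,0,.010]));print(P)
u,v=P.astype(int);z=m*0;z[max(v-45,0):v+45,u-45:u+45]=m[max(v-45,0):v+45,u-45:u+45]
c=max(cv2.findContours(z,0,1)[0],key=cv2.contourArea);e=cv2.fitEllipse(c);print(e,onz(d,*e[0],.068))"
```

```text
travel [-0.002, 0.006, 0.261] rot [-0.001, -0.001, -0.003] q [-0.09, 0.36, -0.02, 1.55, 0.0, 1.24, -0.4] t 15.15 g 0.7025148964456231
[321.88   205.3967]
((324.42401123046875, 204.70652770996094), (53.36023712158203, 54.10759353637695), 5.41823673248291) [0.6507 0.0398 0.068 ]
```

View pics/w3.png

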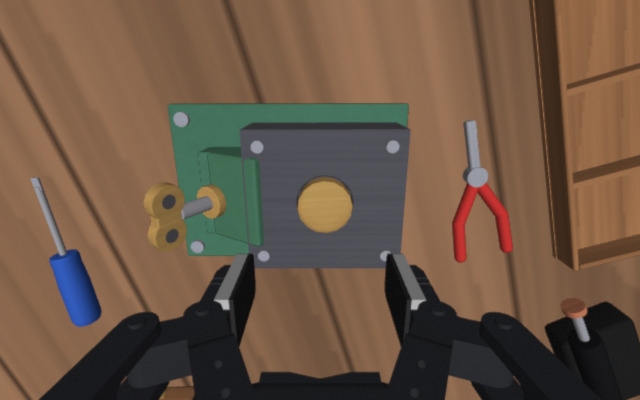

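The view confirms the blank at (324,205), i.e. (0.650, 0.040). The key is unmoved and the way down is clear, so I'll descend in stages.

Call:
drive_tool(rotation=[[0,0,0],[0,0,0],[0,0,0],[0,0,0],[0,0,0],[0,0,0],[0,0,0],[0,0,0]], travel=[[0,0.009,0.08],[0,0.009,0.16],[0,0.009,0.22],[0,0.009,0.26],[0,0.009,0.29],[0,0.009,0.305],[0,0.009,0.305],[0,0.009,0.305]], hand=[52,52,52,52,52,52,52,52])

```text
time: 15.87
eef_pos: [0.6522, 0.0406, 0.0699]
ee_rot: [0.802, 0.598, 0.002, -0.0]
contact_force: [1.3, 0.1, 1.2]
grip_width: 0.612
finger_force: 0.0
```

Call:
drive_tool(rotation=[[0,0,0],[0,0,0],[0,0,0],[0,0,0]], travel=[[0,0,0.007],[0,0,0.014],[0,0,0.014],[0,0,0.014]], hand=[50,50,50,50])

```text
time: 16.2
eef_pos: [0.6518, 0.0404, 0.0648]
ee_rot: [0.802, 0.598, 0.001, -0.001]
contact_force: [-0.1, -0.8, 0.5]
grip_width: 0.583
finger_force: 0.0
```

```bash
python3 -c "
from h import *
plan(np.array([.65,.04,.06]),downrot(-16.4));d=grab('wrist');e=grab('side')
cv2.imwrite('pics/w4.png',np.vstack([d['color'][120:400,100:540],cv2.resize(e['color'][170:250,230:340],(440,320),interpolation=2)]))"
```

```text
travel [-0.003, -0.005, 0.016] rot [0.0, -0.002, -0.002] q [-0.09, 0.45, -0.02, 1.62, 0.01, 1.07, -0.4] t 16.2 g 0.5834036492236171
```

View pics/w4.png

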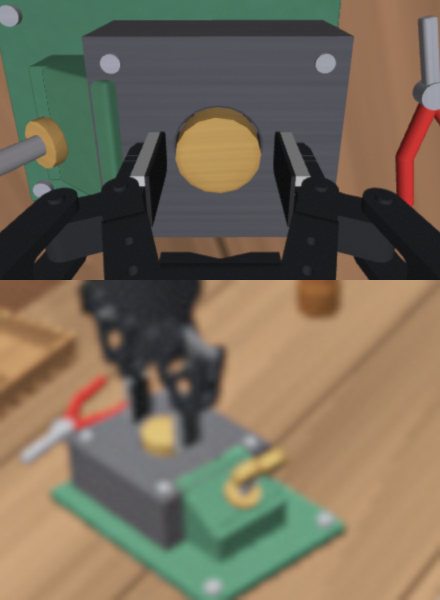

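The blank sits centred between the pads, and the tips aren't touching the die yet. I'll lower further and watch for contact.

Call:
drive_tool(rotation=[[0,0,0],[0,0,0],[0,0,0],[0,0,0]], travel=[[-0.003,-0.004,0.006],[-0.003,-0.004,0.012],[-0.003,-0.004,0.012],[-0.003,-0.004,0.012]], hand=[50,50,50,50])

```text
time: 16.63
eef_pos: [0.6501, 0.0399, 0.0608]
ee_rot: [0.802, 0.598, 0.001, -0.001]
contact_force: [-0.7, -0.5, -0.6]
grip_width: 0.588
finger_force: 0.0
```

Call:
drive_tool(rotation=[[0,0,0],[0,0,0],[0,0,0]], travel=[[0,0,0.007],[0,0,0.007],[0,0,0.007]], hand=[50,50,50])

```text
time: 16.88
eef_pos: [0.6502, 0.04, 0.0587]
ee_rot: [0.802, 0.598, 0.001, -0.001]
contact_force: [-0.7, -0.5, 0.9]
grip_width: 0.586
finger_force: 0.0
```

Call:
drive_tool(rotation=[[0,0,0],[0,0,0],[0,0,0]], travel=[[0,0,0.005],[0,0,0.005],[0,0,0.005]], hand=[48,48,48])

```text
time: 17.13
eef_pos: [0.6505, 0.04, 0.0575]
ee_rot: [0.802, 0.598, 0.001, -0.001]
contact_force: [-0.7, 0.2, 0.4]
grip_width: 0.563
finger_force: 0.2
```

Call:
drive_tool(rotation=[[0,0,0],[0,0,0],[0,0,0]], travel=[[0,0,0.005],[0,0,0.005],[0,0,0.005]], hand=[46,46,46])

```text
time: 17.38
eef_pos: [0.6509, 0.04, 0.0578]
ee_rot: [0.802, 0.598, 0.002, -0.001]
contact_force: [-2.8, -0.0, 7.9]
grip_width: 0.542
finger_force: 4.0
```

Call:
drive_tool(rotation=[[0,0,0],[0,0,0],[0,0,0]], travel=[[0,0,0.004],[0,0,0.004],[0,0,0.004]], hand=[45,45,45])

```text
time: 17.63
eef_pos: [0.6511, 0.04, 0.0579]
ee_rot: [0.802, 0.598, 0.002, -0.0]
contact_force: [-4.7, 1.3, 13.8]
grip_width: 0.524
finger_force: 7.0
```

Contact with the die top at TCP z≈0.058. I'll raise about 2.5 mm clear and close.

Call:
drive_tool(rotation=[[0,0,0],[0,0,0],[0,0,0],[0,0,0],[0,0,0],[0,0,0],[0,0,0],[0,0,0]], travel=[[0,0,-0.02],[0,0,-0.02],[0,0,-0.02],[0,0,-0.02],[0,0,-0.02],[0,0,-0.02],[0,0,-0.02],[0,0,-0.02]], hand=[46,46,44,42,36,34,34,34], grip_force=40)

```text
time: 18.3
eef_pos: [0.6502, 0.04, 0.0606]
ee_rot: [0.802, 0.598, 0.001, -0.001]
contact_force: [-0.1, 0.7, 1.6]
grip_width: 0.438
finger_force: 40.1
```

```bash
python3 -c "
from h import *
plan(np.array([.65,.04,.12]),downrot(-16.4));print(env.get_obs()['eef_pos'],env.get_obs()['contact_force'],env.get_obs()['finger_force'])"
```

```text
travel [0.0, -0.001, -0.198] rot [-0.0, -0.002, -0.002] q [-0.09, 0.45, -0.02, 1.63, 0.01, 1.06, -0.4] t 18.3 g 0.43790176044376566
[0.6502 0.04   0.0606] [-0.0823  0.6977  1.6188] 40.052957902662456
```

Call:
drive_tool(rotation=[[0,0,0],[0,0,0],[0,0,0],[0,0,0]], travel=[[0,0,-0.01],[0,0,-0.02],[0,0,-0.02],[0,0,-0.02]], hand=[34,34,34,34])

```text
time: 18.63
eef_pos: [0.6504, 0.04, 0.0669]
ee_rot: [0.802, 0.598, 0.001, -0.001]
contact_force: [1.1, -0.1, -1.8]
grip_width: 0.443
finger_force: 40.2
```

```bash
python3 -c "
from h import *
plan(np.array([.65,.04,.14]),downrot(-16.4));o=env.get_obs();print(o['eef_pos'],o['contact_force'],o['finger_force'])
d=grab('wrist');e=grab('scene')
cv2.imwrite('pics/w5.png',np.vstack([d['color'][120:400,100:540],cv2.resize(e['color'][190:270,280:390],(440,320),interpolation=2)]))"
```

```text
travel [0.0, -0.001, -0.244] rot [0.0, -0.002, -0.002] q [-0.09, 0.44, -0.02, 1.63, 0.01, 1.07, -0.39] t 18.6333 g 0.44293835406050835
[0.6504 0.04   0.0669] [ 1.1399 -0.1202 -1.7514] 40.178096923045814
```

View pics/w5.png

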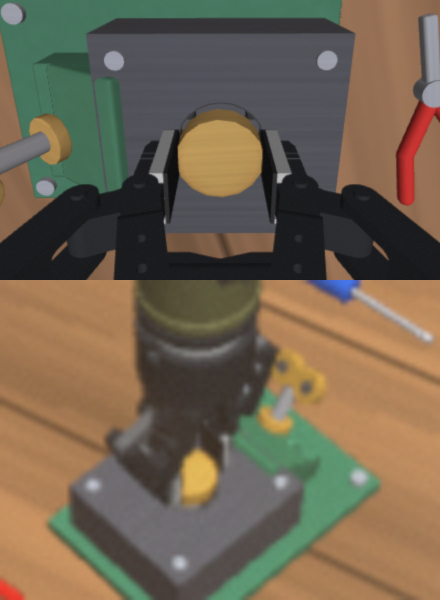

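The blank came up about 6 mm, level and firmly held, and the key hasn't moved. I'll lift it and carry it to the turntable.

Call:
drive_tool(rotation=[[0,0,0],[0,0,0],[0,0,0],[0,0,0],[0,0,0],[0,0,0],[0,0,0],[0,0,0],[0,0,0]], travel=[[0,0,-0.03],[0,0,-0.06],[0,0,-0.1],[0,0,-0.15],[0,0,-0.2],[0,0,-0.24],[0,0,-0.26],[0,0,-0.27],[0,0,-0.27]], hand=[34,34,34,34,34,34,34,34,34])

```text
time: 19.48
eef_pos: [0.6506, 0.0397, 0.1487]
ee_rot: [0.802, 0.598, 0.002, -0.001]
contact_force: [0.4, -0.6, -0.9]
grip_width: 0.44
finger_force: 40.2
```

```bash
python3 -c "
from h import *
plan(np.array([TT[0],TT[1],.12]),downrot(-16.4));o=env.get_obs();print(o['eef_pos'],o['finger_force'])"
```

```text
travel [0.714, -0.65, 0.097] rot [0.001, -0.002, -0.002] q [-0.09, 0.37, -0.02, 1.55, 0.0, 1.22, -0.39] t 19.4833 g 0.4400350014642567
[0.6506 0.0397 0.1487] 40.22675294894725
```

Call:
drive_tool(rotation=[[0,0,0],[0,0,0],[0,0,0],[0,0,0],[0,0,0],[0,0,0],[0,0,0],[0,0,0],[0,0,0],[0,0,0],[0,0,0],[0,0,0]], travel=[[0.05,-0.04,0],[0.12,-0.11,0],[0.2,-0.18,0],[0.28,-0.26,0],[0.36,-0.33,0],[0.44,-0.4,0],[0.52,-0.48,0],[0.6,-0.55,0],[0.66,-0.6,0],[0.7,-0.64,0],[0.714,-0.65,0],[0.714,-0.65,0]], hand=[34,34,34,34,34,34,34,34,34,34,34,34])

```text
time: 20.48
eef_pos: [0.5232, 0.3021, 0.1475]
ee_rot: [0.801, 0.599, 0.0, -0.001]
contact_force: [-0.2, -0.7, -1.7]
grip_width: 0.438
finger_force: 40.3
```

```bash
python3 - <<'E'
from h import *
plan(np.array([TT[0],TT[1],.0455]),downrot(-16.4));o=env.get_obs();print(o['eef_pos'],o['finger_force'])
d=grab('wrist','w6.png');print('tt pred',proj(d,TT))
m=cv2.inRange(cv2.cvtColor(d['color'],cv2.COLOR_BGR2HSV),np.array((0,0,170)),np.array((180,50,255)))
c=cv2.convexHull(np.vstack([k for k in cv2.findContours(m,0,1)[0] if cv2.contourArea(k)>60 and abs(np.linalg.norm(cv2.boundingRect(k)[:2]-proj(d,TT)))<250]))[:,0]
P=np.array([onz(d,*p,.04)[:2] for p in c]);print(len(P))
A=np.c_[2*P,np.ones(len(P))];s=np.linalg.lstsq(A,(P**2).sum(1),rcond=None)[0];print('circle',s[:2],np.sqrt(s[2]+s[:2]@s[:2]))
E
```

```text
travel [-0.004, 0.007, 0.34] rot [-0.001, -0.001, -0.0] q [-0.43, 0.28, -0.17, 1.67, 0.05, 1.19, -0.89] t 20.4833 g 0.4381998721383753
[0.5232 0.3021 0.1475] 40.26301839854568
tt pred [322.4769 197.6982]
44
circle [0.5247 0.2975] 0.05928056653462045
```

View pics/w6.png

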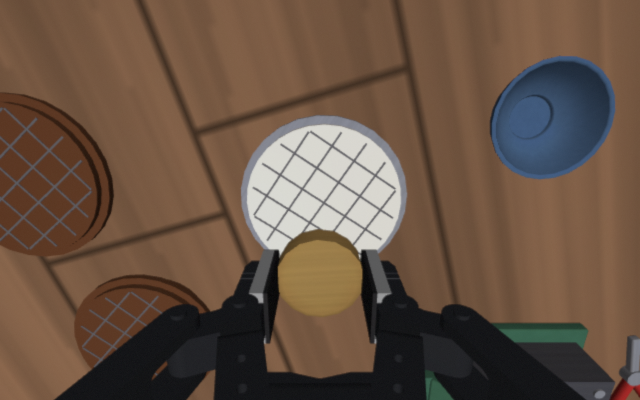

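The view shows the blank held level at (320,272) over the white disc, which is centred at (322,195). The circle fit gives (0.525, 0.2985) with radius 59 mm, as expected. Lowering.

Call:
drive_tool(rotation=[[0,0,0],[0,0,0],[0,0,0],[0,0,0],[0,0,0],[0,0,0],[0,0,0],[0,0,0],[0,0,0],[0,0,0],[0,0,0],[0,0,0]], travel=[[-0.008,0.009,0.04],[-0.008,0.009,0.08],[-0.008,0.009,0.12],[-0.008,0.009,0.16],[-0.008,0.009,0.2],[-0.008,0.009,0.24],[-0.008,0.009,0.27],[-0.008,0.009,0.3],[-0.008,0.009,0.315],[-0.008,0.009,0.325],[-0.008,0.009,0.33],[-0.008,0.009,0.33]], hand=[34,34,34,34,34,34,34,34,34,34,34,34])

```text
time: 21.53
eef_pos: [0.5267, 0.298, 0.0494]
ee_rot: [0.802, 0.598, 0.001, -0.001]
contact_force: [-0.8, 0.1, -1.1]
grip_width: 0.441
finger_force: 40.3
```

Call:
drive_tool(rotation=[[0,0,0],[0,0,0],[0,0,0]], travel=[[0,0,0.003],[0,0,0.007],[0,0,0.007]], hand=[34,34,34])

```text
time: 21.78
eef_pos: [0.5267, 0.298, 0.0475]
ee_rot: [0.802, 0.598, 0.001, -0.001]
contact_force: [0.3, -0.8, -0.1]
grip_width: 0.442
finger_force: 40.3
```

Call:
drive_tool(rotation=[[0,0,0],[0,0,0],[0,0,0]], travel=[[0,0,0.003],[0,0,0.005],[0,0,0.005]], hand=[34,34,34])

```text
time: 22.03
eef_pos: [0.5265, 0.2979, 0.0457]
ee_rot: [0.802, 0.598, 0.001, -0.001]
contact_force: [-0.6, 0.6, -0.7]
grip_width: 0.441
finger_force: 40.3
```

Call:
drive_tool(rotation=[[0,0,0],[0,0,0],[0,0,0]], travel=[[0,0,0.003],[0,0,0.004],[0,0,0.004]], hand=[34,34,34])

```text
time: 22.28
eef_pos: [0.5265, 0.2979, 0.0444]
ee_rot: [0.802, 0.598, 0.001, -0.001]
contact_force: [0.1, -0.1, -0.6]
grip_width: 0.442
finger_force: 40.3
```

Call:
drive_tool(rotation=[[0,0,0],[0,0,0],[0,0,0]], travel=[[0,0,0.003],[0,0,0.004],[0,0,0.004]], hand=[34,34,34])

```text
time: 22.53
eef_pos: [0.5266, 0.298, 0.0436]
ee_rot: [0.802, 0.598, 0.001, -0.001]
contact_force: [-1.0, -0.7, 0.5]
grip_width: 0.439
finger_force: 40.4
```

Call:
drive_tool(rotation=[[0,0,0],[0,0,0],[0,0,0]], travel=[[0,0,0.002],[0,0,0.004],[0,0,0.004]], hand=[34,34,34])

```text
time: 22.78
eef_pos: [0.5267, 0.298, 0.0435]
ee_rot: [0.802, 0.598, 0.001, -0.001]
contact_force: [-3.5, -1.8, 8.2]
grip_width: 0.443
finger_force: 41.1
```

```bash
python3 -c "
from h import *
o=env.get_obs();print(o['eef_pos'],o['contact_force'])"
```

```text
[0.5267 0.298  0.0435] [-3.4693 -1.8037  8.2102]
```

It touched down at TCP z 0.0435, where I predicted. Open and retreat upward.

Call:
drive_tool(rotation=[[0,0,0],[0,0,0],[0,0,0],[0,0,0],[0,0,0],[0,0,0],[0,0,0],[0,0,0]], travel=[[0,0,-0.003],[0,0,-0.004],[0,0,-0.004],[0,0,-0.004],[0,0,-0.004],[0,0,-0.004],[0,0,-0.004],[0,0,-0.004]], hand=[37,39,41,44,48,54,58,58], grip_force=20)

```text
time: 23.45
eef_pos: [0.5265, 0.2979, 0.0433]
ee_rot: [0.802, 0.598, 0.001, -0.001]
contact_force: [-0.5, -0.3, 0.8]
grip_width: 0.68
finger_force: 0.0
```

Call:
drive_tool(rotation=[[0,0,0],[0,0,0],[0,0,0],[0,0,0],[0,0,0],[0,0,0],[0,0,0],[0,0,0],[0,0,0],[0,0,0]], travel=[[0,0,-0.02],[0,0,-0.06],[0,0,-0.1],[0,0,-0.16],[0,0,-0.22],[0,0,-0.3],[0,0,-0.36],[0,0,-0.4],[0,0,-0.4],[0,0,-0.4]], hand=[58,58,58,58,58,58,58,58,58,58])

```text
time: 24.28
eef_pos: [0.5268, 0.2978, 0.1644]
ee_rot: [0.802, 0.598, 0.002, -0.001]
contact_force: [-0.7, 0.5, -0.9]
grip_width: 0.685
finger_force: 0.0
```

```bash
python3 - <<'E'
from h import *
o=env.get_obs();print(o['eef_pos'],o['contact_force'],o['grip_width'])
d=grab('wrist');P=proj(d,[.526,.298,.05]);u,v=P.astype(int)
m=cv2.inRange(cv2.cvtColor(d['color'],cv2.COLOR_BGR2HSV),np.array((12,110,80)),np.array((35,255,255)))
z=m*0;z[v-50:v+50,u-50:u+50]=m[v-50:v+50,u-50:u+50];c=max(cv2.findContours(z,0,1)[0],key=cv2.contourArea);e=cv2.fitEllipse(c);print(P,e,onz(d,*e[0],.05))
E
```

```text
[0.5268 0.2978 0.1644] [-0.6546  0.4759 -0.8903] 0.6847579591595943
[318.3068 194.2337] ((319.2178955078125, 194.77203369140625), (47.43960189819336, 48.537078857421875), 3.338993549346924) [0.5266 0.2974 0.05  ]
```

The blank sits flat at (0.5266, 0.2974), about 2 mm from the disc's centre. Handing in.

```bash
python3 -c "
from bench import env
print(env.sign_off())"
```

```text
the job is handed in; nothing more can be done
None
```

I handed the job in at about 24 s of the 72 s: the blank is resting flat, dome up, about 2 mm from the turntable's centre, and the key was turned until it came up hard against a stop. I only counted about 3.9 rad of winding against the nominal 4.8. I took the key as fully wound because the torque climbed sharply there and the blank stood about 13 mm proud; the hand-in gave no verdict.

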